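# Present the labelled canister to the canteen scanner

## Robot

A 6-joint arm with a two-finger parallel gripper is mounted at the origin on the work surface. World frame = base frame: x ahead of the robot, y to its left, z up, the work surface at z = 0. Lengths are in mm, angles in degrees, forces in N, time in s.
With the tool pointing down it reaches from about 275 to 1000 mm from the base axis. Payload 8.4 kg.
Tool frame: the origin (TCP) lies on the centre line of the jaws, within the pads' length; the fingertips stand 14 mm ahead of it and the grasp point (between the pads) lies 5 mm behind it (ctrl.nose_length is the distance from the TCP to the fingertips, in mm); z points along the fingers, y is the line along which they close (so a half turn about z gives the same grasp; the last joint's range is limited). The gripper opens to 85 mm and grips with 20 to 120 N. Pads are 22 mm wide; open, the fingers measure 114 mm over their backs; the gripper's body (76 mm by 85 mm) begins 54 mm behind the grasp point. The pads swing forward as they close: fully open they stand 13 mm farther back than shut.
Start: joints at [-66.085, 20.225, 93.587, -0, 66.188, -0.138], TCP at [254.735, -570.735, 245.281] pointing down, gripper open.
Joint ranges: [-150.9, 150.9], [-52.94, 120.26], [3.33, 152.33], [-74.26, 254.26], [0, 154.13], [-172.89, 172.89]. Speed limits (degrees/s): [127.2, 127.2, 159.86, 180, 180, 180].

## Interface

Orientations are given as a 3x3 rotation matrix whose columns are the frame's x, y, z axes.
In Python, from station import ctrl, read_camera, job gives the robot as it stands.
- The arm moves only by the tool drive_tool, never from a script. Its argument "commands" is one flat list of numbers, 7 for each row, row after row: the shift along the tool's x, y, z in units of 60 mm (1.0 is 60 mm), then the turn, a rotation vector about the tool's x, y, z in units of 6 degrees (1.0 is 6 degrees), then the finger opening in mm, from 0 to 85.4. In form: [dx, dy, dz, rx, ry, rz, fingers, dx, dy, dz, rx, ry, rz, fingers, ...]. A call has 1 to 5 rows; each row is the pose to reach, as a shift and turn from the pose commanded when the call began, along the tool's axes at that moment; what a row does not reach only later rows make up. A row lasts 1/8 s, in which the tool goes at most 62.5 mm and 10.7 degrees, less where a joint would pass 70% of its speed; a pose out of reach is approached as far as the arm can. A call with a gripper value outside its range is refused whole. The fingers move at their own pace and stop on an object; the grip force is fixed at half the most. Time passes only in rows, so rows that repeat a pose let the fingers close. It gives the time, the measured TCP pose, the force, the opening and the grip force at its end, in the units of the state.
- ctrl.observe(): the state, without advancing time (a new reading comes with each control period).
- read_camera(name): name is "scene" or "top"; returns a dict with "img" (480x640x3 uint8, red, green, blue), "fx", "fy", "cx", "cy" (pixels), "R" (3x3) and "t" (3): a world point X has camera coordinates R X + t. Camera axes: x right, y down, z forward; pixel columns grow to the right and rows downward; lengths in mm; the calibration is good to about 2 mm. A picture is of the moment at which its call begins. There is no depth.
- job.hand_in(): hands the job in; it is judged then, once.
The state is a dict: "t": time; "joint_positions": joint angles; "dq": joint speeds; "joint_efforts": joint torques, N m; "tool_pos": TCP position; "ee_rot": TCP orientation; "contact_force": force on the tool from outside, world axes, zero at the start; "torque": the same for the moment, N m; "opening": finger opening in mm; "grasp_force": force on a finger pad.
Only numpy, scipy, OpenCV 4.12 (cv2) and the standard library are available. Lean on these libraries where they do the work, as an engineer would, in place of code of your own. Each camera call takes 0.05 s, during which the arm holds its last target. There are 200 camera calls.

## Task

A stack of paper cups has been left on the scanner's plate: first lift it off and stand it upright in the serving tray. Then stand the tall steel canister upright on the circle of the scanner's plate, turned so that its label squarely faces the scanner's window. Keep both upright, set them down rather than dropping them, and leave all the other things standing where they are.

Things in the scene. Friction and masses are not known exactly. Their poses are not given: they have to be found in the camera images.
- canister: tall slim steel canister with a flat black lid: upright cylinder, diameter 60, height 150, 0.35 kg. Origin: centre of its underside, z up. Its bar-code label (paper, 40 wide, z 38 to 106) is centred on its +x side; a white paper strip 12 wide runs from the label up over the black lid to the lid's centre, so from above it points from the centre to the labelled side.
- canister_label (a point): centre of the canister's label, on its +x side, 30 from its axis, 70 above its underside.
- cup_stack: stack of nested paper cups, standing upright on the scanner's plate at the start: foot diameter 52, widening to diameter 62 at height 62, from there straight with ribs (64 over the ribs) to its top at height 139; about 0.09 kg. Origin: centre of its underside, z up.
- scanner: fixed desk scanner: grey plate 6 thick, x -70 to 140, 140 wide (y), with a printed dark circle of diameter 68 about the origin; on it a white reader block, 120 wide, x 70 to 140, top at height 130, with a dark window facing -x. Origin: table level below the circle's centre; +x points from the circle to the window.
- scan_spot (a point): centre of the printed circle, on the plate's top face (6 above the table).
- scan_window (a point): centre of the scanner's dark window, 68 from the circle's centre along the scanner's +x, 75 above the table.
- tray: fixed red serving tray, 270 (x) x 170 (y), rim 22 high, walls and floor 5 thick (inner floor 5 above the table). Origin: table level below its centre. It holds one paper cup; there is room for the cup stack on one side of that cup or the other.
- tray_cup: single open paper cup standing in the tray, rim diameter 72, height 85; origin: centre of its underside. To be left alone.
- tin: short wide steel tin, diameter 84, height 88, with a small black knob on top to height 104; no label; origin: centre of its underside. To be left alone.
- mill: turned dark wood pepper mill standing just in front of the scanner's plate, diameter 54, height 180; origin: centre of its underside. To be left alone.
- sauce: red sauce bottle with a narrow neck, diameter 58, height 190; origin: centre of its underside. To be left alone.
- sugar_jar: glass jar with a conical steel top, diameter 66, height 137; origin: centre of its underside. To be left alone.

How it is judged (in metres and radians):
On the way, in this order (a step that is already met when the one before it is completed fails the run):
1. the cup stack stands upright in the tray, let go (x of cup_stack in the frame of tray between -0.11 and 0.11 m and y of cup_stack in the frame of tray between -0.06 and 0.06 m and z of cup_stack in the frame of tray below 0.012 m and angle between cup_stack's own z axis and vertical below 0.1 rad and linear speed of cup_stack below 0.03 m/s and contact force between the fingers and cup_stack below 0.05 N), for 0.2 s.
2. the canister stands on the circle with its label facing the window, let go (horizontal distance between canister and scan_spot below 0.016 m and z of canister in the frame of scan_spot between -0.004 and 0.004 m and angle between canister's own z axis and vertical below 0.06 rad and angle between the x axis of canister and the x axis of scanner, either way round below 0.2 rad and x of canister_label in the frame of scanner above 0 m and linear speed of canister below 0.03 m/s and contact force between the fingers and canister below 0.05 N), for 0.2 s.
At the end, for the whole second after the job is handed in: The canister stands on the scanner's plate, its axis within 16 mm of the circle's centre, upright within 0.06 rad, its label turned to the window within 0.2 rad; the cup stack stands upright (0.1 rad) on the tray's floor; both at rest and let go; the other things within 30 mm of where they were (all of step 1 and all of step 2 and distance of each of tin, sauce, sugar_jar, tray_cup, mill from where it was at the start of the episode below 0.03 m); the robot touches nothing.
It fails at once if the canister or the cup stack is tipped by more than 0.6 rad (angle between any of canister, cup_stack's own z axis and vertical above 0.6 rad).
It fails at once if the canister or the cup stack is dropped (let go with its underside more than 35 mm above the table) ((height (world z) of canister above 0.035 m and contact force between anything else and canister below 0.02 N) or (height (world z) of cup_stack above 0.035 m and contact force between anything else and cup_stack below 0.02 N)).
It fails at once if a bystander is moved by more than 30 mm or knocked over (distance of any of tin, sauce, sugar_jar, tray_cup, mill from where it was at the start of the episode above 0.03 m or angle between any of tin, sauce, sugar_jar, tray_cup, mill's own z axis and vertical above 0.5 rad).
It also fails if it takes over 72 s, if anything falls off the work surface, if the arm or the gripper's body presses on something with over 40 N, if the wrist force passes 120 N, or if a joint passes its speed limit or range.

## Working session

There is one attempt and no reset: what is moved stays moved. The work goes in short steps, Python scripts to look and compute and a tool call to move; the robot and the scene stay as the last step left them, time stands still between calls to the robot, and variables do not carry over. Pictures are saved under pics/ and viewed, at most 10 in all, crops included, and the job is handed in when it is done.

Besides the shell and the picture viewer there is one more tool, called after "Emit:" as name(argument=value, ...), one argument or row to a line, values as JSON. drive_tool: Moves the arm, as the interface text tells. Its arguments: {"type":"object","properties":{"commands":{"type":"array","items":{"type":"number"}}},"required":["commands"]}

```bash
mkdir -p pics
python3 - <<'E'
from station import ctrl, read_camera
import cv2,numpy as np
for n in("scene","top"):
    c=read_camera(n); cv2.imwrite(f"pics/{n}0.png",c["img"][:,:,::-1])
    print(n,c["fx"],c["fy"],c["cx"],c["cy"],np.round(c["R"],4).tolist(),np.round(c["t"],1), np.round(-np.array(c["R"]).T@c["t"]))
s=ctrl.observe();print(s["t"],np.round(s["ee_rot"],4).tolist(),s["opening"])
E
```

```text
scene 527.1467756503904 527.1467756503904 321.3385127307058 242.99160239249946 [[-0.6978, 0.7163, -0.0055], [0.541, 0.522, -0.6594], [-0.4694, -0.4631, -0.7518]] [ 381.3 -244.9 1543.5] [1123.  570. 1001.]
top 457.79223998549145 457.79223998549145 315.88584936613205 238.1708267419486 [[-0.0197, -0.9998, -0.0097], [-0.9852, 0.0211, -0.1703], [0.1705, 0.0062, -0.9853]] [  26.2  546.1 1036. ] [ 362.    8. 1114.]
0.1 [[0.9132, 0.4076, -0.0005], [0.4076, -0.9132, 0.0011], [-0.0, -0.0013, -1.0]] 85.35902089073068
```

View pics/scene0.png

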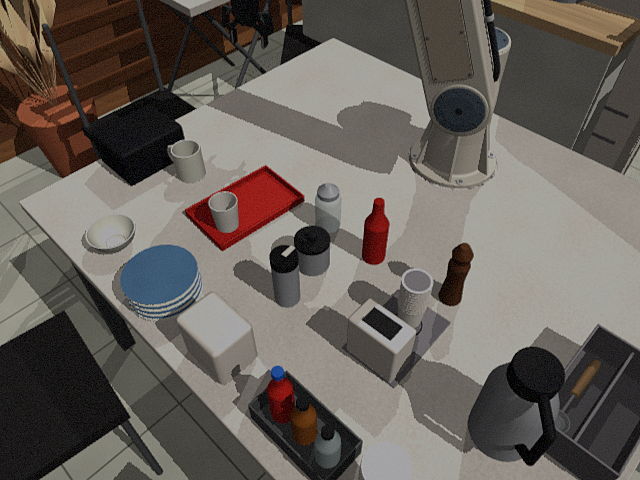

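View pics/top0.png

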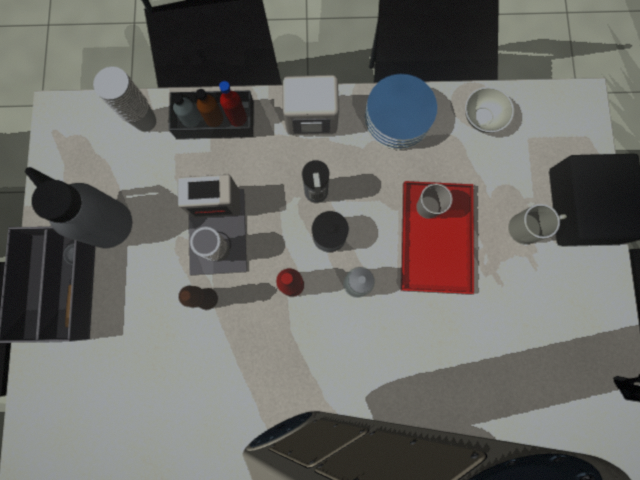

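The scene view shows the cup stack on the plate at about (415,290), the canister at (285,275), and the tray at (245,205) with its cup at (223,212). In the top view the stack is at (208,243), the canister lid at (315,170) with its strip pointing roughly down, the tin at (330,232), and the tray spans (403–475, 182–292). I'll enlarge the important part of each.

Run:
```python
import cv2
t=cv2.imread("pics/top0.png");s=cv2.imread("pics/scene0.png")
cv2.imwrite("pics/t1.png",cv2.resize(t[150:315,160:360],None,fx=3.5,fy=3.5,interpolation=cv2.INTER_CUBIC))
cv2.imwrite("pics/s1.png",cv2.resize(s[220:385,260:460],None,fx=3.5,fy=3.5,interpolation=cv2.INTER_CUBIC))
```

```text
(no output)
```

View pics/t1.png

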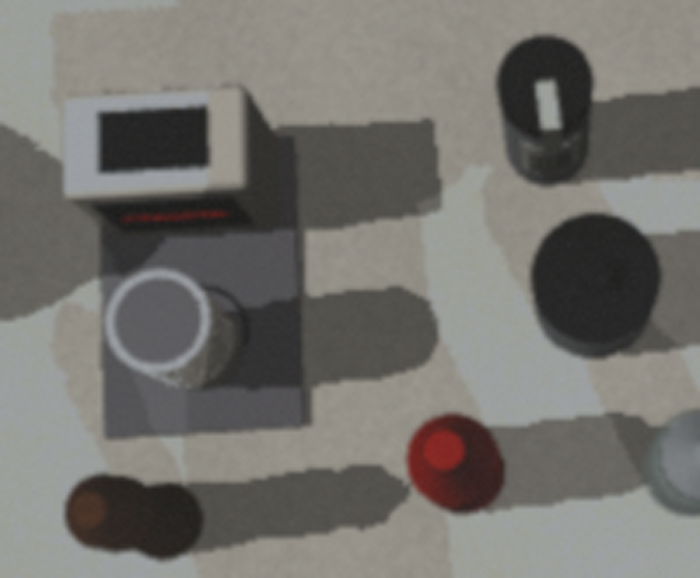

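View pics/s1.png

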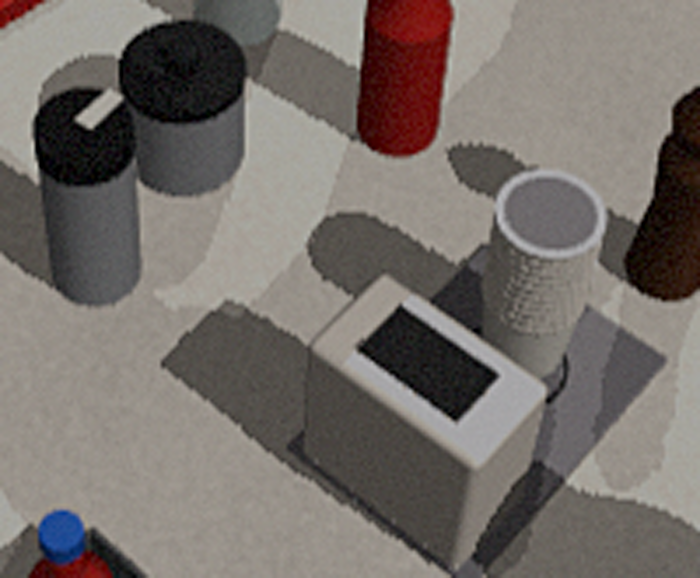

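The crops show the stack rim centred at crop (160,323) in the top view and (551,214) in the scene view. The canister's strip points towards the robot, from crop (543,80) to (550,130), so a turn of about 180° is needed. I'll measure the strip ends, the rim, and the plate and tray corners.

```bash
cat > m.py <<'E'
import cv2,numpy as np
from station import ctrl, read_camera
def tri(ct,a,cs,b):
    P=[]; q=[]
    for c,u in((ct,a),(cs,b)):
        K=np.array([[c["fx"],0,c["cx"]],[0,c["fy"],c["cy"]],[0,0,1]])
        P.append(K@np.c_[c["R"],c["t"]]); q.append(np.array(u,float).reshape(2,1))
    X=cv2.triangulatePoints(P[0],P[1],q[0],q[1]).ravel(); return X[:3]/X[3]
def ray(c,u,z):
    R=np.array(c["R"]);o=-R.T@c["t"];d=R.T@[(u[0]-c["cx"])/c["fx"],(u[1]-c["cy"])/c["fy"],1]
    return o+d*(z-o[2])/d[2]
def blob(img,roi,f):
    x0,y0,x1,y1=roi; g=cv2.resize(img[y0:y1,x0:x1],None,fx=4,fy=4,interpolation=cv2.INTER_CUBIC)
    cs,_=cv2.findContours(f(g).astype(np.uint8),cv2.RETR_EXTERNAL,cv2.CHAIN_APPROX_NONE)
    k=max(cs,key=cv2.contourArea).reshape(-1,2).astype(np.float32)
    return (k-1.5)/4+[x0,y0]
def strip(img,roi):
    # end midpoints of the long axis
    k=blob(img,roi,lambda g:g.min(2)>105).astype(np.float32)
    b=cv2.boxPoints(cv2.minAreaRect(k))
    return b
E
python3 - <<'E'
from m import *
np.set_printoptions(precision=1,suppress=True)
ct=read_camera("top");cs=read_camera("scene")
bt=strip(ct["img"],(306,165,326,192));bs=strip(cs["img"],(278,243,298,260))
print(bt.tolist(),bs.tolist())
# lid outlines in top and scene
kt=blob(ct["img"],(295,155,335,205),lambda g:g.max(2)<60)
ks=blob(cs["img"],(266,240,300,280),lambda g:g.max(2)<60)
print("lid",kt.min(0),kt.max(0),ks.min(0),ks.max(0))
# cup rim
rt=blob(ct["img"],(185,222,225,262),lambda g:g.min(2)>135);rs=blob(cs["img"],(395,262,440,300),lambda g:g.min(2)>135)
for k in(rt,rs): print("rim",cv2.fitEllipse(k),k.min(0),k.max(0))
print("rim tri",tri(ct,cv2.fitEllipse(rt)[0],cs,cv2.fitEllipse(rs)[0]))
cr=lambda u,v:(160+u/3.5,150+v/3.5); sr=lambda u,v:(260+u/3.5,220+v/3.5)
L=ray(ct,cr(105,438),6);Rr=ray(ct,cr(309,425),6);print("plate front",L,Rr)
print("plate corner tri (left front? right front)",tri(ct,cr(309,425),cs,sr(484,245)),tri(ct,cr(105,438),cs,sr(665,358)))
red=blob(ct["img"],(395,170,485,300),lambda g:(g[:,:,0]>100)&(g[:,:,1]<60))
box=cv2.boxPoints(cv2.minAreaRect(red));print("tray",[ray(ct,p,22) for p in box])
for n,u,z in(("tin",cr(596,280),88),("mill",cr(105,512),180),("sauce",cr(445,450),190),("jar",(359,280),137),("lid",cr(545,83),150),("tcup",(436,198),85)):print(n,ray(ct,u,z))
E
```

```text
[[312.29107666015625, 173.1837158203125], [317.98101806640625, 172.34075927734375], [320.01324462890625, 186.05819702148438], [314.32330322265625, 186.90115356445312]] [[280.9786376953125, 253.45387268066406], [291.31903076171875, 243.7217559814453], [294.9814453125, 247.61305236816406], [284.64105224609375, 257.34515380859375]]
lid [302.4 160.6] [328.4 201.6] [269.4 239.6] [299.4 279.4]Traceback (most recent call last):
  File "<stdin>", line 12, in <module>
cv2.error: OpenCV(4.12.0) /io/opencv/modules/imgproc/src/shapedescr.cpp:356: error: (-215:Assertion failed) n >= 0 && (depth == CV_32F || depth == CV_32S) in function 'fitEllipseNoDirect'
```

```bash
sed -i 's/return (k-1.5)\/4+\[x0,y0\]/return ((k-1.5)\/4+[x0,y0]).astype(np.float32)/' m.py
python3 - <<'E'
from m import *
np.set_printoptions(precision=1,suppress=True)
ct=read_camera("top");cs=read_camera("scene")
C=tri(ct,(315.14,172.76),cs,(282.81,255.4));E=tri(ct,(317.17,186.48),cs,(293.15,245.67));print("canister top centre",C,"strip end",E,"yaw",np.degrees(np.arctan2(*(E-C)[1::-1])))
rt=blob(ct["img"],(185,222,225,262),lambda g:g.min(2)>135);rs=blob(cs["img"],(395,262,440,300),lambda g:g.min(2)>135)
for k in(rt,rs): print("rim",cv2.fitEllipse(k),k.min(0),k.max(0))
print("rim tri",tri(ct,cv2.fitEllipse(rt)[0],cs,cv2.fitEllipse(rs)[0]))
cr=lambda u,v:(160+u/3.5,150+v/3.5); sr=lambda u,v:(260+u/3.5,220+v/3.5)
L=ray(ct,cr(105,438),6);Rr=ray(ct,cr(309,425),6);print("plate front",L,Rr)
d=L-Rr;n=np.array([d[1],-d[0],0])/np.linalg.norm(d);yaw=np.degrees(np.arctan2(n[1],n[0]));print("len",np.linalg.norm(d),"spot",(L+Rr)/2+70*n,"yaw",yaw)
print("plate corner tri",tri(ct,cr(309,425),cs,sr(484,245)),tri(ct,cr(105,438),cs,sr(665,358)))
red=blob(ct["img"],(395,170,485,300),lambda g:(g[:,:,2]<60)&(g[:,:,0]>100))
box=cv2.boxPoints(cv2.minAreaRect(red));print("tray",*[ray(ct,p,22) for p in box])
for n,u,z in(("tin",cr(596,280),88),("mill",cr(105,512),180),("sauce",cr(445,450),190),("jar",(359,280),137),("lid",cr(545,83),150),("tcup",(436,198),85)):print(n,ray(ct,u,z))
# label/canister side limits and plate edges for a check
print("plate right edge",ray(ct,cr(298,235),6),ray(ct,cr(309,425),6),"left",ray(ct,cr(102,235),6))
# window bottom of reader top edge
print("reader top front edge",ray(ct,cr(66,198),130),ray(ct,cr(243,188),130))
E
```

```text
canister top centre [673.8  12.8 151.9] strip end [641.5   9.6 154. ] yaw -174.43244702698078
rim ((204.4864501953125, 241.3350372314453), (28.19476890563965, 29.460079193115234), 44.735355377197266) [189.9 226.9] [218.9 256.6]
rim ((418.2236633300781, 276.8536071777344), (31.41447639465332, 45.57275390625), 69.1729965209961) [394.6 261.6] [439.4 293.1]
rim tri [525.3 252.2 155.8]
plate front [469.  322.8   6. ] [475.1 181.1   6. ]
len 141.84977228910452 spot [542. 255.   6.] yaw 2.4722131232498055
plate corner tri [475.8 183.   -3.5] [469.3 323.8   2.8]
tray [ 422.4 -184.3   22. ] [ 689.9 -211.9   22. ] [ 676.4 -388.7   22. ] [ 410.2 -354.1   22. ]
tin [557.6 -18.5  88. ]
mill [409.2 272.2 180. ]
sauce [440.3  73.7 190. ]
jar [438.6 -75.6 137. ]
lid [672.   11.9 150. ]
tcup [ 628.2 -264.6   85. ]
plate right edge [610.3 189.6   6. ] [475.1 181.1   6. ] left [613.3 328.9   6. ]
reader top front edge [609.6 316.5 130. ] [613.7 204.4 130. ]
```

Run:
```python
from m import *
np.set_printoptions(precision=1,suppress=True)
ct=read_camera("top");cs=read_camera("scene")
cr=lambda u,v:(160+u/3.5,150+v/3.5); sr=lambda u,v:(260+u/3.5,220+v/3.5)
X=tri(ct,cr(158.5,323),cs,sr(550.5,214));print("rim",X,ray(ct,cr(158.5,323),145),ray(cs,sr(550.5,214),145))
# tray, per edge on rim top
h=ct["img"].astype(int);m=((h[:,:,0]>90)&(h[:,:,1]<70)&(h[:,:,2]<70)).astype(np.uint8);m[:,:395]=0;m[:,485:]=0;m[300:]=0
k=max(cv2.findContours(m,0,1)[0],key=cv2.contourArea);a=cv2.approxPolyDP(cv2.convexHull(k),4,True).reshape(-1,2);print(a.tolist(),*[ray(ct,p,22) for p in a.astype(float)])
```

```text
rim [525.9 253.1 142.8] [525.7 252.3 145. ] [527.2 254.1 145. ]
[[404, 182], [473, 186], [472, 293], [401, 289]] [ 686.9 -205.1   22. ] [ 672.9 -374.    22. ] [ 411.4 -351.3   22. ] [ 424.2 -184.2   22. ]
```

Emit:
drive_tool(
  commands=[0.65,-0.71,0,0,0,0.8,85,1.3,-1.43,0,0,0,1.6,85,1.95,-2.14,0,0,0,2.4,85,2.6,-2.85,0,0,0,3.2,85,3.24,-3.56,0,0,0,4.0,85],
)

```text
t: 1.02
tool_pos: [345.6, -294.8, 245.5]
ee_rot: [[1.0, -0.002, 0.001], [-0.002, -1.0, -0.0], [0.001, 0.0, -1.0]]
contact_force: [0.6, -0.1, 0.9]
opening: 84.7
grasp_force: 0.0
```

Emit:
drive_tool(
  commands=[0.3,-0.91,0,0,0,0,85,0.6,-1.83,0,0,0,0,85,0.9,-2.74,0,0,0,0,85,1.2,-3.65,0,0,0,0,85,1.5,-4.57,0,0,0,0,85],
)

```text
t: 1.65
tool_pos: [435.4, -20.3, 245.7]
ee_rot: [[1.0, 0.001, 0.001], [0.001, -1.0, -0.0], [0.001, 0.0, -1.0]]
contact_force: [0.8, -0.1, -0.7]
opening: 85.1
grasp_force: 0.0
```

Emit:
drive_tool(
  commands=[0.3,-0.91,0,0,0,0,85,0.6,-1.83,0,0,0,0,85,0.9,-2.74,0,0,0,0,85,1.2,-3.65,0,0,0,0,85,1.5,-4.57,0,0,0,0,85],
)

```text
t: 2.28
tool_pos: [525.1, 254.1, 245.4]
ee_rot: [[1.0, 0.001, 0.001], [0.001, -1.0, 0.0], [0.001, -0.0, -1.0]]
contact_force: [0.6, -0.7, 0.3]
opening: 84.9
grasp_force: 0.0
```

Emit:
drive_tool(
  commands=[0.01,0.01,0.5,0,0,0,85,0.01,0.01,1.0,0,0,0,85,0.01,0.01,1.5,0,0,0,85,0.01,0.01,1.85,0,0,0,85,0.01,0.01,2.08,0,0,0,85],
)

```text
t: 2.9
tool_pos: [525.0, 251.4, 119.5]
ee_rot: [[1.0, 0.001, -0.001], [0.001, -1.0, -0.0], [-0.001, 0.0, -1.0]]
contact_force: [-0.3, -0.1, -0.1]
opening: 84.8
grasp_force: 0.0
```

Emit:
drive_tool(
  commands=[0,0,0,0,0,0,74,0,0,0,0,0,0,68,0,0,0,0,0,0,60,0,0,0,0,0,0,56,0,0,0,0,0,0,56],
)

```text
t: 3.52
tool_pos: [526.1, 251.9, 122.0]
ee_rot: [[1.0, 0.001, 0.002], [0.001, -1.0, 0.001], [0.002, -0.001, -1.0]]
contact_force: [-0.4, 0.4, 5.8]
opening: 60.8
grasp_force: 63.4
```

Emit:
drive_tool(
  commands=[0,0,-0.3,0,0,0,54,0,0,-0.9,0,0,0,54,0,0,-1.8,0,0,0,54,0,0,-2.7,0,0,0,54,0,0,-3.6,0,0,0,54],
)

```text
t: 4.15
tool_pos: [524.9, 251.3, 339.8]
ee_rot: [[1.0, 0.001, 0.001], [0.001, -1.0, 0.001], [0.001, -0.001, -1.0]]
contact_force: [0.9, 0.3, -1.2]
opening: 60.9
grasp_force: 65.2
```

Run:
```python
from m import *
ct=read_camera("top");cs=read_camera("scene")
im=np.vstack([np.hstack([ct["img"][100:350,120:500],cs["img"][150:400,180:560]])])[:,:,::-1]
cv2.imwrite("pics/lift.png",im); s=ctrl.observe();print(s["tool_pos"],s["contact_force"],s["opening"])
```

```text
[527.63693762 252.63661316 344.72647164] [ 0.4527103  -0.14197085 -0.1296223 ] 60.35355875748497
```

View pics/lift.png

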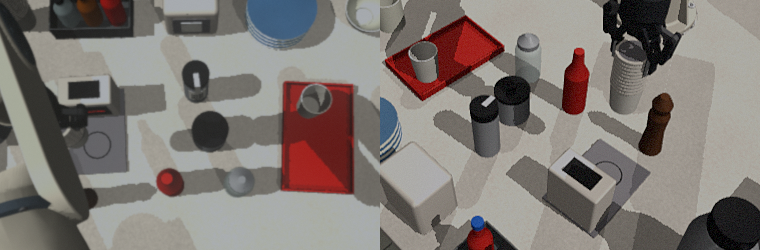

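The stack hangs upright from the gripper, and the circle is now visible at about top (217,245) and scene (405,325). Next is the tray.

Emit:
drive_tool(
  commands=[-0.05,0.7,0,0,0,0,54,-0.1,1.55,0,0,0,0,54,-0.16,2.5,0,0,0,0,54,-0.22,3.45,0,0,0,0,54,-0.27,4.4,0,0,0,0,54],
)

```text
t: 4.88
tool_pos: [508.6, -14.2, 337.1]
ee_rot: [[1.0, 0.001, 0.001], [0.001, -1.0, -0.0], [0.001, 0.0, -1.0]]
contact_force: [0.1, 1.0, -0.6]
opening: 60.5
grasp_force: 65.4
```

Emit:
drive_tool(
  commands=[-0.05,0.95,0,0,0,0,54,-0.1,1.9,0,0,0,0,54,-0.16,2.85,0,0,0,0,54,-0.22,3.7,0,0,0,0,54,-0.27,4.38,0,0,0,0,54],
)

```text
t: 5.5
tool_pos: [492.6, -277.2, 337.0]
ee_rot: [[1.0, -0.0, 0.0], [-0.0, -1.0, -0.0], [0.0, 0.0, -1.0]]
contact_force: [0.2, -0.0, -1.8]
opening: 60.7
grasp_force: 65.4
```

Emit:
drive_tool(
  commands=[0,0,0.4,0,0,0,54,0,0,1.1,0,0,0,54,0,0,1.9,0,0,0,54,0,0,2.6,0,0,0,54,0,0,3.1,0,0,0,54],
)

```text
t: 6.12
tool_pos: [492.5, -274.9, 149.1]
ee_rot: [[1.0, 0.001, -0.001], [0.001, -1.0, 0.001], [-0.001, -0.001, -1.0]]
contact_force: [-0.7, 0.2, -0.2]
opening: 60.6
grasp_force: 65.5
```

Run:
```python
from m import *
ct=read_camera("top");cs=read_camera("scene")
cv2.imwrite("pics/pre.png",np.hstack([cv2.resize(ct["img"][205:285,180:260],(400,400),interpolation=2),cv2.resize(cs["img"][280:380,340:440],(400,400),interpolation=2)])[:,:,::-1])
print([ctrl.observe()["tool_pos"].round(1) if hasattr(ctrl.observe()["tool_pos"],'round') else ctrl.observe()["tool_pos"] for _ in range(3)])
```

```text
[array([ 491.3, -274.1,  147.9]), array([ 491.3, -274.1,  147.9]), array([ 491.3, -274.1,  147.9])]
```

View pics/pre.png

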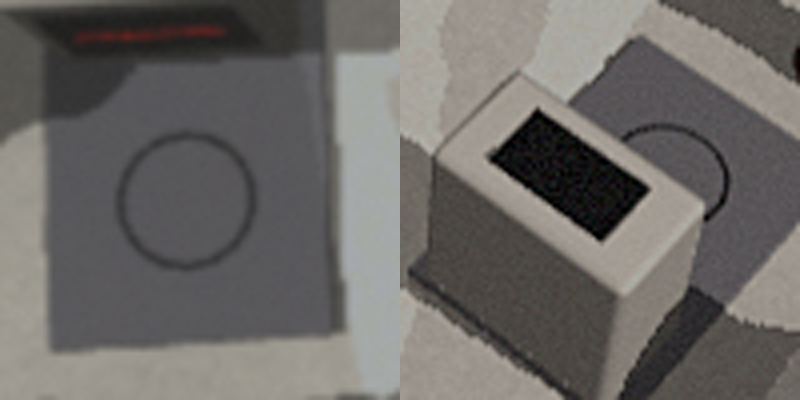

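The bare circle is centred at crop (187,200.5), which is top pixel (217.0,244.7). I'm setting the stack down gently, watching the force.

Emit:
drive_tool(
  commands=[0,0,0.2,0,0,0,54,0,0,0.38,0,0,0,54,0,0,0.45,0,0,0,54,0,0,0.48,0,0,0,54,0,0,0.48,0,0,0,54],
)

```text
t: 6.85
tool_pos: [493.5, -275.4, 121.9]
ee_rot: [[1.0, 0.001, 0.0], [0.001, -1.0, -0.0], [0.0, 0.0, -1.0]]
contact_force: [-0.4, -1.3, -1.7]
opening: 60.4
grasp_force: 65.5
```

Run:
```python
from m import *
np.set_printoptions(precision=1,suppress=True)
z=[];f=[]
for i in range(3):
    ct=read_camera("top");s=ctrl.observe();z.append(s["tool_pos"]);f.append(s["contact_force"])
print(np.mean(z,0),np.mean(f,0))
print("spot",ray(ct,(217.0,244.7),6))
cc=lambda u,v:(180+(u+.5)/5-.5,205+(v+.5)/5-.5)
p=[ray(ct,cc(*q),6) for q in((52,350),(331,333),(46,62),(326,55))];print(*p)
```

```text
[ 493.6 -275.4  122. ] [-0.3  0.3 -1.2]
spot [542.5 258.4   6. ]
[470.3 322.8   6. ] [475.8 187.1   6. ] [613.7 329.7   6. ] [614.2 190.5   6. ]
```

Emit:
drive_tool(
  commands=[0,0,0.015,0,0,0,54,0,0,0.03,0,0,0,54,0,0,0.03,0,0,0,54],
)

```text
t: 7.38
tool_pos: [493.8, -275.4, 121.0]
ee_rot: [[1.0, 0.001, 0.001], [0.001, -1.0, -0.0], [0.001, 0.0, -1.0]]
contact_force: [-1.6, 1.1, 8.6]
opening: 60.4
grasp_force: 66.6
```

Contact at about 9 N, so I release and rise.

Emit:
drive_tool(
  commands=[0,0,0,0,0,0,64,0,0,0,0,0,0,70,0,0,0,0,0,0,78,0,0,0,0,0,0,85,0,0,0,0,0,0,85],
)

```text
t: 8.0
tool_pos: [493.4, -275.3, 119.8]
ee_rot: [[1.0, 0.001, -0.0], [0.001, -1.0, 0.0], [-0.0, -0.0, -1.0]]
contact_force: [0.7, 0.4, -1.6]
opening: 85.1
grasp_force: 0.0
```

Emit:
drive_tool(
  commands=[0,0,-0.3,0,0,0,85,0,0,-0.9,0,0,0,85,0,0,-1.6,0,0,0,85,0,0,-2.1,0,0,0,85,0,0,-2.1,0,0,0,85],
)

```text
t: 8.62
tool_pos: [494.8, -276.1, 249.7]
ee_rot: [[1.0, 0.001, 0.005], [0.001, -1.0, -0.003], [0.005, 0.003, -1.0]]
contact_force: [0.2, 0.5, -0.1]
opening: 85.1
grasp_force: 0.0
```

Run:
```python
from m import *
np.set_printoptions(precision=1,suppress=True)
z=[]
for i in range(3):
    ct=read_camera("top");cs=read_camera("scene");z.append(ctrl.observe()["tool_pos"])
print(np.mean(z,0))
im=np.hstack([ct["img"][100:350,120:500],cs["img"][150:400,180:560]])[:,:,::-1]
cv2.imwrite("pics/placed.png",im)
bt=strip(ct["img"],(306,165,326,192));bs=strip(cs["img"],(278,243,298,260));print(bt,bs)
```

```text
[ 493.  -275.1  245.4]
[[312.3 173.1]
 [318.1 172.3]
 [320.  186.3]
 [314.3 187.1]] [[280.7 253.5]
 [291.3 243.6]
 [295.1 247.7]
 [284.6 257.6]]
```

View pics/placed.png

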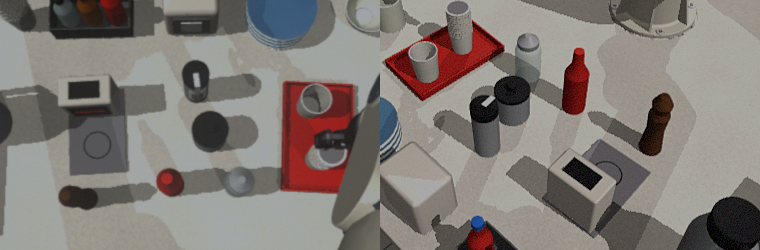

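The stack stands upright in the tray at crop right (459,27), beside the tray cup. Next, the canister.

Emit:
drive_tool(
  commands=[0.4,-0.65,0,0,0,0,85,0.9,-1.45,0,0,0,0,85,1.4,-2.25,0,0,0,0,85,1.9,-3.05,0,0,0,0,85,2.4,-3.85,0,0,0,0,85],
)

```text
t: 9.55
tool_pos: [637.6, -42.5, 244.9]
ee_rot: [[1.0, 0.001, -0.001], [0.001, -1.0, 0.0], [-0.001, -0.0, -1.0]]
contact_force: [0.8, -1.0, -0.4]
opening: 84.7
grasp_force: 0.0
```

Emit:
drive_tool(
  commands=[0.4,-0.6,0,0,0,0,85,0.6,-0.94,0,0,0,0,85,0.6,-0.94,0,0,0,0,85],
)

```text
t: 9.93
tool_pos: [673.1, 13.2, 244.9]
ee_rot: [[1.0, 0.003, -0.001], [0.003, -1.0, -0.0], [-0.001, 0.0, -1.0]]
contact_force: [-0.2, -0.5, 0.3]
opening: 85.1
grasp_force: 0.0
```

Run:
```python
from m import *
z=[]
for i in range(6): read_camera("top");s=ctrl.observe();z.append(s["tool_pos"])
print(np.mean(z,0),s["joint_positions"],s["ee_rot"])
```

```text
[672.51164601  11.2325428  245.61345396] [ 8.16769737e-01  2.44173065e+01  8.72084887e+01 -1.08489781e-02
  6.83788214e+01  9.08444763e+01] [[ 9.99999911e-01 -4.13786569e-04 -7.80505921e-05]
 [-4.13800391e-04 -9.99999899e-01 -1.77158359e-04]
 [-7.79772785e-05  1.77190641e-04 -9.99999981e-01]]
```

Emit:
drive_tool(
  commands=[0.01,-0.02,0.5,0,0,0,85,0.01,-0.02,1.0,0,0,0,85,0.01,-0.02,1.5,0,0,0,85,0.01,-0.02,1.85,0,0,0,85,0.01,-0.02,2.06,0,0,0,85],
)

```text
t: 10.85
tool_pos: [673.4, 13.0, 121.4]
ee_rot: [[1.0, 0.0, -0.001], [0.0, -1.0, -0.0], [-0.001, 0.0, -1.0]]
contact_force: [-0.3, 0.1, 0.6]
opening: 85.3
grasp_force: 0.0
```

Emit:
drive_tool(
  commands=[0,0,0,0,0,0,74,0,0,0,0,0,0,66,0,0,0,0,0,0,58,0,0,0,0,0,0,54,0,0,0,0,0,0,54],
)

```text
t: 11.48
tool_pos: [674.6, 13.3, 123.8]
ee_rot: [[1.0, 0.001, 0.002], [0.001, -1.0, -0.0], [0.002, 0.0, -1.0]]
contact_force: [-0.4, -0.9, 6.3]
opening: 59.0
grasp_force: 63.0
```

Run:
```python
from m import *
z=[]
for i in range(6): read_camera("top");s=ctrl.observe();z.append(s["tool_pos"])
print(np.mean(z,0),s["opening"],s["grasp_force"],s["contact_force"])
```

```text
[674.59210224  13.31280557 123.74945897] 58.459625046178175 62.989522218704224 [-0.31659536 -0.86077284  5.62716518]
```

Emit:
drive_tool(
  commands=[0,0,-0.3,0,0,0,52,0,0,-0.9,0,0,0,52,0,0,-1.7,0,0,0,52,0,0,-2.6,0,0,0,52,0,0,-3.3,0,0,0,52],
)

```text
t: 12.4
tool_pos: [673.7, 13.6, 323.8]
ee_rot: [[1.0, 0.001, 0.002], [0.001, -1.0, 0.0], [0.002, -0.0, -1.0]]
contact_force: [0.5, 0.2, -3.1]
opening: 58.9
grasp_force: 65.1
```

Emit:
drive_tool(
  commands=[0,0,0,0,0,-1,52,0,0,0,0,0,-2.6,52,0,0,0,0,0,-4.2,52,0,0,0,0,0,-5.8,52,0,0,0,0,0,-7.4,52],
)

```text
t: 13.02
tool_pos: [673.3, 13.6, 321.1]
ee_rot: [[0.71, 0.704, -0.0], [0.704, -0.71, 0.0], [0.0, -0.0, -1.0]]
contact_force: [0.7, -0.1, -2.3]
opening: 58.7
grasp_force: 64.9
```

Emit:
drive_tool(
  commands=[0,0,0,0,0,-1.5,52,0,0,0,0,0,-3.0,52,0,0,0,0,0,-4.6,52,0,0,0,0,0,-6.2,52,0,0,0,0,0,-7.8,52],
)

```text
t: 13.65
tool_pos: [673.3, 13.6, 321.1]
ee_rot: [[-0.027, 1.0, -0.0], [1.0, 0.027, 0.0], [0.0, -0.0, -1.0]]
contact_force: [-0.0, 0.4, -2.7]
opening: 59.0
grasp_force: 64.9
```

Emit:
drive_tool(
  commands=[0,0,0,0,0,-1.5,52,0,0,0,0,0,-3.0,52,0,0,0,0,0,-4.6,52,0,0,0,0,0,-6.2,52,0,0,0,0,0,-7.8,52],
)

```text
t: 14.28
tool_pos: [673.3, 13.6, 321.1]
ee_rot: [[-0.748, 0.664, -0.0], [0.664, 0.748, 0.0], [0.0, 0.0, -1.0]]
contact_force: [-0.3, 0.1, -2.7]
opening: 58.7
grasp_force: 64.9
```

Emit:
drive_tool(
  commands=[0,0,0,0,0,-1.5,52,0,0,0,0,0,-3.0,52,0,0,0,0,0,-4.5,52,0,0,0,0,0,-6.0,52,0,0,0,0,0,-6.5,52],
)

```text
t: 14.9
tool_pos: [673.3, 13.6, 321.1]
ee_rot: [[-0.999, 0.048, -0.0], [0.048, 0.999, 0.0], [0.0, 0.0, -1.0]]
contact_force: [0.9, -0.6, -2.2]
opening: 58.9
grasp_force: 64.9
```

Run:
```python
from m import *
np.set_printoptions(precision=3,suppress=True)
z=[]
for i in range(6): read_camera("top");s=ctrl.observe();z.append(s["tool_pos"])
R=s["ee_rot"];d=np.array([542.5,258.4,345])-np.mean(z,0)
print(np.mean(z,0),R,"yaw",np.degrees(np.arctan2(R[1][0],R[0][0])),s["joint_positions"],s["grasp_force"],"shift",np.array(R).T@d/60)
```

```text
[673.483  13.548 320.855] [[-0.999  0.052  0.   ]
 [ 0.052  0.999  0.   ]
 [-0.     0.    -1.   ]] yaw 176.99366221515953 [  1.018  21.395  82.276   0.004  76.326 -85.977] 64.89081144332886 shift [ 2.394  3.961 -0.402]
```

Emit:
drive_tool(
  commands=[0.35,0.6,0,0,0,0,52,0.85,1.4,0,0,0,0,52,1.35,2.2,0,0,0,0,52,1.8,3.0,0,0,0,0,52,2.2,3.65,0,0,0,0,52],
)

```text
t: 15.82
tool_pos: [552.0, 240.7, 320.6]
ee_rot: [[-0.999, 0.052, 0.0], [0.052, 0.999, 0.0], [-0.0, 0.0, -1.0]]
contact_force: [0.6, 0.5, -3.6]
opening: 58.8
grasp_force: 65.3
```

Emit:
drive_tool(
  commands=[0.19,0.31,0,0,0,0,52,0.19,0.31,0.6,0,0,0,52,0.19,0.31,1.4,0,0,0,52,0.19,0.31,2.2,0,0,0,52,0.19,0.31,2.7,0,0,0,52],
)

```text
t: 16.45
tool_pos: [542.2, 257.1, 156.0]
ee_rot: [[-0.999, 0.052, -0.002], [0.052, 0.999, -0.001], [0.002, -0.001, -1.0]]
contact_force: [-0.6, 0.0, -2.2]
opening: 59.1
grasp_force: 65.6
```

Run:
```python
from m import *
np.set_printoptions(precision=3,suppress=True)
z=[]
for i in range(6): read_camera("top");cs=read_camera("scene");s=ctrl.observe();z.append(s["tool_pos"])
cv2.imwrite("pics/low.png",cv2.resize(cs["img"][190:390,300:500],(560,560),interpolation=2)[:,:,::-1])
R=s["ee_rot"];d=np.array([542.5,258.4,131])-np.mean(z,0)
print(np.mean(z,0),"yaw",np.degrees(np.arctan2(R[1][0],R[0][0])),s["grasp_force"],"shift",np.array(R).T@d/60)
```

```text
[543.065 257.981 158.733] yaw 177.0493527838754 65.48421263694763 shift [0.01  0.006 0.462]
```

View pics/low.png

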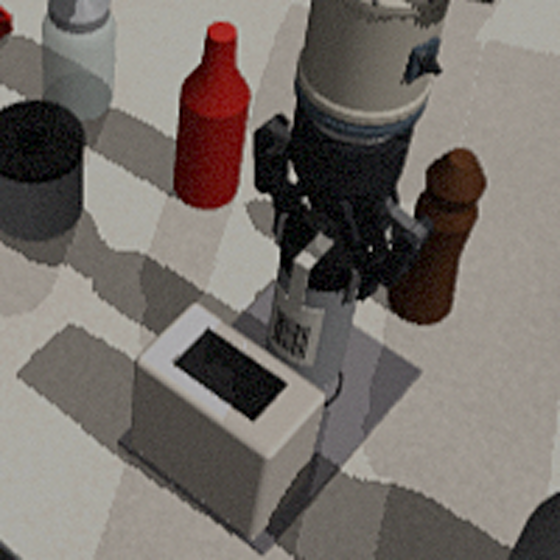

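The canister hangs over the circle with its label, at crop (295,335), towards the reader block. Lowering the last part.

Emit:
drive_tool(
  commands=[0,0,0.15,0,0,0,52,0,0,0.3,0,0,0,52,0,0,0.4,0,0,0,52,0,0,0.45,0,0,0,52,0,0,0.45,0,0,0,52],
)

```text
t: 17.68
tool_pos: [542.6, 258.1, 131.0]
ee_rot: [[-0.999, 0.051, -0.0], [0.051, 0.999, -0.0], [0.0, -0.0, -1.0]]
contact_force: [-0.3, 0.5, -2.8]
opening: 58.7
grasp_force: 65.5
```

Emit:
drive_tool(
  commands=[0,0,0.015,0,0,0,52,0,0,0.03,0,0,0,52,0,0,0.03,0,0,0,52],
)

```text
t: 18.05
tool_pos: [542.9, 258.2, 129.8]
ee_rot: [[-0.999, 0.051, 0.001], [0.051, 0.999, 0.0], [-0.001, 0.0, -1.0]]
contact_force: [-0.5, 0.4, -0.6]
opening: 59.3
grasp_force: 65.9
```

Emit:
drive_tool(
  commands=[0,0,0.015,0,0,0,52,0,0,0.015,0,0,0,52],
)

```text
t: 18.3
tool_pos: [543.3, 258.3, 129.7]
ee_rot: [[-0.999, 0.051, 0.001], [0.051, 0.999, 0.0], [-0.001, 0.0, -1.0]]
contact_force: [-1.0, -1.0, 6.9]
opening: 59.0
grasp_force: 66.8
```

Firm contact, so I release and rise, then move away.

Emit:
drive_tool(
  commands=[0,0,0,0,0,0,62,0,0,0,0,0,0,68,0,0,0,0,0,0,76,0,0,0,0,0,0,85,0,0,0,0,0,0,85],
)

```text
t: 18.92
tool_pos: [542.7, 258.1, 128.5]
ee_rot: [[-0.999, 0.051, -0.0], [0.051, 0.999, -0.0], [0.0, -0.0, -1.0]]
contact_force: [0.2, -0.1, 0.5]
opening: 85.3
grasp_force: 0.0
```

Emit:
drive_tool(
  commands=[0,0,-0.3,0,0,0,85,0,0,-0.9,0,0,0,85,0,0,-1.6,0,0,0,85,0,0,-2.4,0,0,0,85,0,0,-3.0,0,0,0,85],
)

```text
t: 19.55
tool_pos: [543.0, 258.2, 312.3]
ee_rot: [[-0.999, 0.051, 0.003], [0.051, 0.999, 0.001], [-0.003, 0.001, -1.0]]
contact_force: [1.4, -0.3, -0.2]
opening: 84.9
grasp_force: 0.0
```

Emit:
drive_tool(
  commands=[0.1,-0.8,0,0,0,0,85,0.2,-1.6,0,0,0,0,85,0.3,-2.4,0,0,0,0,85,0.4,-3.2,0,0,0,0,85,0.5,-4.0,0,0,0,0,85],
)

```text
t: 20.18
tool_pos: [500.1, 18.6, 310.1]
ee_rot: [[-0.999, 0.051, 0.002], [0.051, 0.999, 0.0], [-0.002, 0.0, -1.0]]
contact_force: [-0.2, -0.3, -0.5]
opening: 84.7
grasp_force: 0.0
```

Run:
```python
from m import *
np.set_printoptions(precision=1,suppress=True)
ct=read_camera("top");cs=read_camera("scene");print(ctrl.observe()["t"],ctrl.observe()["contact_force"])
cv2.imwrite("pics/fin.png",np.hstack([cv2.resize(ct["img"][195:285,170:260],(400,400),interpolation=2),cv2.resize(cs["img"][240:360,340:460],(400,400),interpolation=2)])[:,:,::-1])
for c,roi in((ct,(185,215,235,265)),):
    b=strip(c["img"],(195,225,225,260));print(b,[ray(c,p,156) for p in b.astype(float)])
```

```text
20.275 [ 0.6  0.4 -0.5]
[[196.9 224.6]
 [202.9 224.6]
 [202.9 231.6]
 [196.9 231.6]] [array([562.5, 268.4, 156. ]), array([562.2, 255.5, 156. ]), array([547. , 255.2, 156. ]), array([547.3, 268. , 156. ])]
```

View pics/fin.png

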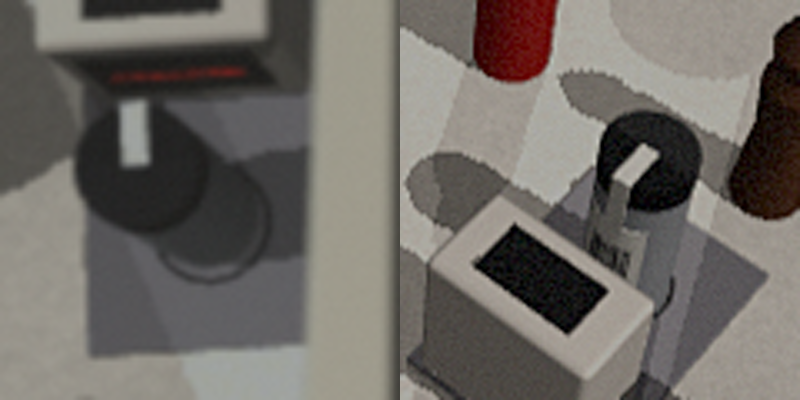

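The canister stands inside the circle, its lid strip running from crop (137,165) to (133,100) towards the window. The offset is about 4 mm and the yaw about 3°, both within limits, so I'm handing in.

```bash
python3 -c "
from station import job
print(job.hand_in())"
```

```text
the job is handed in; nothing more can be done
None
```

The job is handed in, with no verdict returned: the cup stack stands upright in the tray, and the canister stands upright about 4 mm from the circle's centre with its label facing the window.

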